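# Open the push-and-turn cap of the cleaning-solvent bottle

## Task

Take the child-resistant cap off the white solvent bottle that stands in the sprung bench holder: press the cap down and keep it pressed, with no more than 20 N, while turning it anticlockwise (seen from above) until it comes free; turning without pressing only clicks round. Then lift the cap off and set it down, not drop it, with its open side down, inside the shallow steel tray and let go. Leave the electric screwdriver, the black module and the box of screws where they are.

Things in the scene. Friction and masses are not known exactly. Their poses are not given: they have to be found in the camera images.
- holder: Fixed bench holder of the bottle: 110 mm square steel base plate, 8 mm thick, with a grey collar (82 mm in diameter) up to 45 mm above the work surface. Origin at the centre of its underside, z up.
- bottle (a joint): How far the white bottle is pushed down in its sprung holder, in m: 0 at rest, 0.0008 at a push of 20 N (spring 25 N/mm). The bottle is 72 mm in diameter and cannot turn or tip. Its shoulder, 33 mm in diameter at the top, lies 12 mm below the foot of the closed cap.
- bottle_mouth (a point): Centre of the rim of the bottle's neck, 153 mm above the work surface, hidden inside the closed cap. z is up; x and y are the holder's axes.
- cap_centre (a point): Centre of the loose cap, half-way up its 35 mm height. A two-part push-and-turn cap, about 90 g: a grey inner cap (42 mm in diameter, its lower 12 mm show) in a black ribbed outer shell (48 mm in diameter). This point turns with the inner cap; z is up, the open side is down.
- cap_foot (a point): Centre of the inner cap's foot, 139 mm above the work surface when closed. Three lugs hold the inner cap, with 1 mm of play: it must turn anticlockwise by 33 degrees to come free; a stop ends the turn at about 62. Once free and no longer pressed, a sprung seal lifts it by about 3.5 mm and it pulls straight up. Before that it cannot be pulled off.
- shell_grip (a point): Point on the axis of the black outer shell, in the upper part of its ribbed wall, 27.5 mm above the cap's foot: the height to grip it, 48 mm wide all round. The wall reaches from 12 to 35 mm above the foot. It turns with the shell. Unpressed, the shell turns round and round on the inner cap with weak clicks.
- shell_top (a point): Centre of the shell's flat top, 35 mm above the foot. A preloaded spring (5 N, then 0.6 N/mm) holds the shell up. Pushed down 1 to 7 mm (cap to cap) its teeth, one every 30 degrees, meet the inner cap's; 3 mm deeper, at 7 to 11 N, they are in full mesh, on a hard stop, and turn it. Tooth on tooth it stops short, and drops in within 30 degrees of turning. The inner cap sinks 1 mm on its seal (9 N).
- tray_floor (a point): Centre of the inner floor of the shallow steel tray, 3 mm above the work surface. The tray is fixed, outside 150 x 150 mm, with walls 3 mm thick and 14 mm high over the work surface, sides along its x and y axes.
- driver: Electric screwdriver lying on the work surface, loose, 175 mm long, 28 mm thick, lying along its x axis (bit towards +x); origin on the work surface under it, 80 mm from its butt. To be left alone.
- module: Flat black electronics module, loose, 55 x 90 x 16 mm (x, y, z); origin at the centre of its underside. To be left alone.
- screw_box: Open cardboard box of screws, loose, 90 x 130 x 45 mm; origin at the centre of its underside. To be left alone.

How it is judged:
By the outcome, as a careful person would: the job done as asked, in the order asked, and still so for the second after the job is handed in, with the robot touching nothing.
It also fails if it takes over 67 s, if anything falls off the work surface, if the arm or the gripper's body presses on something with over 40 N, if the wrist force passes 120 N, or if a joint passes its speed limit or range.

## Robot

A 7-joint arm with a two-finger parallel gripper is mounted at the origin on the work surface. World frame = base frame: x ahead of the robot, y to its left, z up, the work surface at z = 0. Lengths are in m, angles in rad, forces in N, time in s.
With the tool pointing down it reaches from about 0.4 to 0.85 m from the base axis. Payload 6.9 kg.
Tool frame: the origin (TCP) lies midway between the tips of the shut fingers; the grasp point (between the pads) lies behind it (ctrl.pinch_z is the z of the grasp point in the tool frame, in m); z points along the fingers, y is the line along which they close (so a half turn about z gives the same grasp; the last joint's range is limited). The gripper opens to 85 mm and grips with 20 to 120 N. Pads are 22 mm wide; open, the fingers measure 114 mm over their backs; the gripper's body (76 mm by 85 mm) begins 54 mm behind the grasp point. The pads swing forward as they close: fully open they stand 13 mm farther back than shut.
Start: joints at [-1.204, 0.507, -0.238, 1.5, 0.126, 1.149, -0.155], TCP at [0.161, 0.604, 0.231] pointing down, gripper open.
Joint ranges: [-3.08, 3.08], [-0.24, 2.05], [-1.43, 1.35], [0, 2.5], [-1.52, 4.66], [0.17, 1.96], [-2.89, 2.89]. Speed limits (rad/s): [2.39, 2.39, 3.14, 3.14, 3.14, 3.14, 3.14].

## Interface

Orientations are given as a unit quaternion [w, x, y, z].
In Python, from station import ctrl, get_state, vision, ticket, models gives the robot as it stands. Calls block until the motion is done:
- ctrl.movep(position, orientation): joint-space move of the TCP to a pose.
- ctrl.movel(position, frame=None, max_speed=0.15): straight line of the TCP; frame=None keeps the orientation; max_speed is the mean speed in m/s.
- ctrl.set_joints(angles): joint-space move.
- ctrl.ungrasp() and ctrl.close_gripper(force=None): open the fingers fully, or close them until they stop; force is the grip in N (None keeps the last).
- ctrl.pause(seconds).
- ctrl.ik(position, orientation): joint angles nearest the present ones, or None.
- get_state(): the state.
- vision.grab_frame(name): name is "side" or "top"; returns (picture, depth): 480x640x3 uint8, blue, green, red; 480x640 float32, m along the optical axis (not along the pixel's ray), 0 where there is no reading.
- vision.camera_info(name): a dict with "mtx" (3x3 intrinsics, pixels), "dist_coeffs" ([k1, k2, p1, p2, k3] as OpenCV has them; the pictures are not rectified), "R" (3x3) and "t" (3): a world point X has camera coordinates R X + t. Camera axes: x right, y down, z forward; pixel columns grow to the right and rows downward; lengths in m; the calibration is good to about 2 mm. A picture is of the moment at which its call begins. camera_info takes no time and is no camera call.
A pose or a line that the arm cannot do raises ctrl.Unreachable and nothing moves.
- ticket.close_job(): hands the job in; it is judged then, once.
Trained networks look in the newest picture that a camera, given by its name, has taken for a name from the list of things; names that differ only in an ending like _2 or _b are one class to them, and where a whole thing is asked for, a point or a joint stands for the part that bears it (a point fixed in the world has none). Each returns a list of dicts, best first, with "p" (0 to 1); they miss things now and then, are a little off and sometimes report something else, mostly with a low value. They report only what shows in the picture. A call takes as long as a camera call.
- models.recognise(camera, target): "point" ([column, row] in pixels, amid what is visible of it).
- models.masks_of(camera, target): "mask" (480x640 bool, what is visible of it) and "point" ([column, row] in pixels, amid what is visible of it).
The state is a dict: "time": time; "qpos": joint angles; "qd": joint speeds; "tau": joint torques, N m; "tcp_pos": TCP position; "eef_rot": TCP orientation; "contact_force": force on the tool from outside, world axes, zero at the start; "wrist_torque": the same for the moment, N m; "width": finger opening in m; "gripper_force": force on a finger pad.
Only numpy, scipy, OpenCV 4.12 (cv2) and the standard library are available. Lean on these libraries where they do the work, as an engineer would, in place of code of your own. Each camera call takes 0.05 s, during which the arm holds its last target. There are 200 camera calls.

## Working session

There is one attempt and no reset: what is moved stays moved. The work goes in short steps, each a Python script; the robot and the scene stay as the last script left them, time stands still between calls to the robot, and variables do not carry over. Pictures are saved under pics/ and viewed, at most 10 in all, crops included, and the job is handed in when it is done.

```bash
mkdir -p pics; ls
cat > h.py <<'E'
import numpy as np, cv2
from station import ctrl, get_state, vision, ticket, models
def px2w(cam, uv, depth):
    c=vision.camera_info(cam); uv=np.atleast_2d(np.float64(uv))
    n=cv2.undistortPoints(uv[:,None],np.array(c["mtx"]),np.array(c["dist_coeffs"]))[:,0]
    P=np.c_[n,np.ones(len(n))]*np.atleast_1d(depth)[:,None]
    return (P-np.array(c["t"]))@np.array(c["R"])
def mask_pts(cam, mask, depth):
    r,c=np.nonzero(mask&(depth>0)); return px2w(cam,np.c_[c,r],depth[r,c])
def s():
    g=get_state(); print({k:np.round(g[k],4).tolist() for k in("time","tcp_pos","eef_rot","contact_force","wrist_torque","width","gripper_force","qpos")}); return g
E
python3 - <<'E'
from h import *
s(); print(ctrl.pinch_z)
ims=[]
for cam in("top","side"):
    im,d=vision.grab_frame(cam); ims.append(im); np.save(f"pics/{cam}0.npy",d)
    c=vision.camera_info(cam); print(cam,"campos",np.round(-np.array(c["R"]).T@c["t"],3))
    for t in("shell_top","bottle","holder","tray_floor","driver","module","screw_box"):
        for m in models.masks_of(cam,t)[:2]:
            P=mask_pts(cam,m["mask"],d)
            print(t,round(m["p"],2),np.round(m["point"]),m["mask"].sum(),np.round(np.percentile(P,[2,50,98],axis=0),3).tolist() if len(P) else None)
    cv2.imwrite(f"pics/{cam}0.png",im)
E
```

```text
pics
{'time': 0.0, 'tcp_pos': [0.1611, 0.6034, 0.2304], 'eef_rot': [-0.0001, 0.13, 0.9915, -0.0009], 'contact_force': [1.2117, 0.1628, 0.0942], 'wrist_torque': [0.0136, 0.0325, 0.0323], 'width': 0.0856, 'gripper_force': 0.0, 'qpos': [-1.2045, 0.5083, -0.2375, 1.5011, 0.1257, 1.1489, -0.1548]}
-0.0187
top campos [0.486 0.016 0.956]
shell_top 0.76 [442. 282.] 760 [[0.518, -0.201, 0.111], [0.54, -0.176, 0.173], [0.57, -0.156, 0.176]]
bottle 0.61 [420. 292.] 872 [[0.505, -0.194, 0.034], [0.533, -0.157, 0.112], [0.573, -0.142, 0.121]]
bottle 0.5 [437. 286.] 734 [[0.518, -0.199, 0.152], [0.539, -0.176, 0.173], [0.563, -0.156, 0.176]]
holder 0.78 [415. 292.] 2353 [[0.481, -0.21, 0.004], [0.53, -0.154, 0.012], [0.601, -0.116, 0.119]]
tray_floor 0.68 [236. 284.] 5735 [[0.481, 0.115, -0.001], [0.553, 0.188, 0.003], [0.626, 0.261, 0.014]]
driver 0.86 [332. 328.] 893 [[0.41, -0.022, 0.013], [0.469, -0.008, 0.024], [0.547, 0.005, 0.03]]
driver 0.24 [438. 284.] 712 [[0.518, -0.198, 0.153], [0.539, -0.176, 0.173], [0.561, -0.156, 0.176]]
module 0.64 [404. 198.] 1229 [[0.691, -0.195, 0.002], [0.722,
[... 276 characters left out ...]
ottle 0.75 [365. 156.] 636 [[0.516, -0.199, 0.15], [0.539, -0.164, 0.171], [0.561, -0.152, 0.175]]
bottle 0.74 [363. 198.] 1877 [[0.507, -0.188, 0.045], [0.542, -0.152, 0.097], [0.575, -0.141, 0.13]]
holder 0.87 [363. 220.] 3732 [[0.486, -0.2, 0.004], [0.54, -0.149, 0.047], [0.597, -0.116, 0.127]]
tray_floor 0.86 [342. 400.] 10795 [[0.479, 0.115, -0.0], [0.552, 0.195, 0.002], [0.624, 0.266, 0.014]]
driver 0.58 [400. 291.] 1550 [[0.408, -0.042, -0.002], [0.468, -0.0, 0.02], [0.566, 0.007, 0.029]]
module 0.66 [262. 228.] 968 [[0.694, -0.19, 0.005], [0.721, -0.14, 0.016], [0.75, -0.102, 0.018]]
screw_box 0.78 [196. 332.] 5879 [[0.732, 0.053, 0.001], [0.781, 0.114, 0.018], [0.821, 0.181, 0.045]]
```

Run:
```python
from h import *
for cam in("top","side"):
    d=np.load(f"pics/{cam}0.npy")
    r,c=np.indices(d.shape).reshape(2,-1); P=px2w(cam,np.c_[c,r],d.ravel())
    ok=(d.ravel()>0)&(abs(P[:,2]-0.174)<0.004)&(abs(P[:,0]-.54)<.05)&(abs(P[:,1]+.176)<.05)
    Q=np.float32(P[ok]); (x,y),rad=cv2.minEnclosingCircle(Q[:,:2])
    print(cam,ok.sum(),x,y,rad,Q.mean(0),np.percentile(Q,[1,99],axis=0))
    # tray rim extents
    t=(d.ravel()>0)&(P[:,2]>.010)&(P[:,2]<.018)&(abs(P[:,0]-.553)<.1)&(abs(P[:,1]-.189)<.1)
    print("tray",t.sum(),cv2.minAreaRect(np.float32(P[t][:,:2])))
# grip feasibility
from scipy.spatial.transform import Rotation as R
for a in range(-180,180,20):
    q=R.from_euler('ZYX',[np.deg2rad(a),0,np.pi]).as_quat(scalar_first=True)
    j=ctrl.ik([.54,-.178,.185],q); print(a,None if j is None else np.round(j,2))
```

```text
Traceback (most recent call last):
cv2.error: OpenCV(4.12.0) /io/opencv/modules/imgproc/src/shapedescr.cpp:201: error: (-215:Assertion failed) count >= 0 && (depth == CV_32F || depth == CV_32S) in function 'minEnclosingCircle'
```

View pics/top0.png

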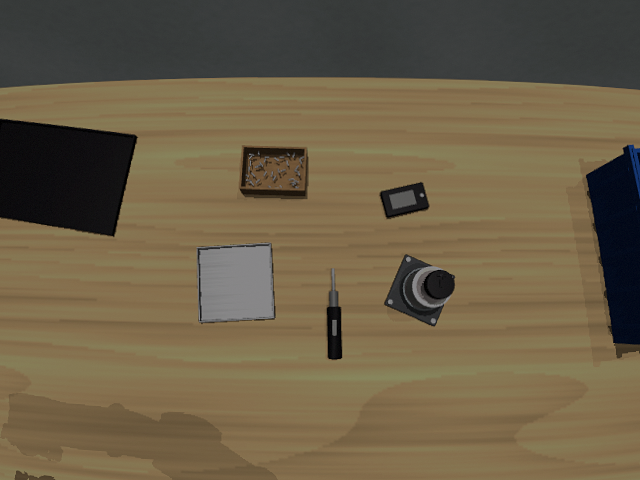

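View pics/side0.png

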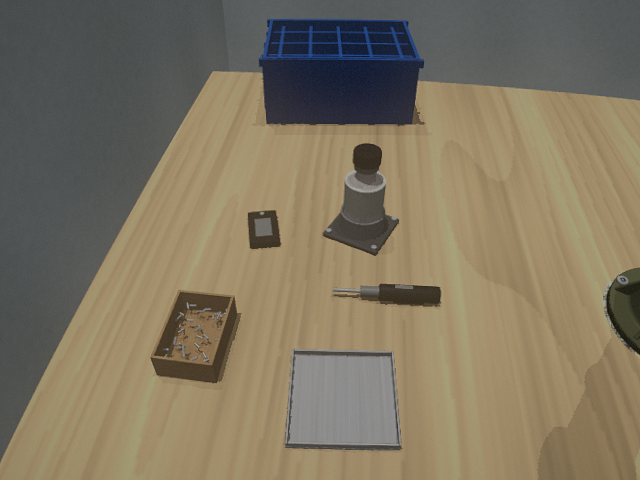

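The pictures agree with the networks. In the top view the cap is at (438,284), the tray at (236,283), the driver at (334,315), the module at (404,200) and the box at (274,172). The side view has the cap at (367,157) and the tray at (343,398). The fit failed on a non-contiguous array, so I'll rerun it.

Run:
```python
from h import *
from scipy.spatial.transform import Rotation as R
for cam in("top","side"):
    d=np.load(f"pics/{cam}0.npy")
    r,c=np.indices(d.shape).reshape(2,-1); P=px2w(cam,np.c_[c,r],d.ravel())
    ok=(d.ravel()>0)&(abs(P[:,2]-0.174)<0.004)&(abs(P[:,0]-.54)<.05)&(abs(P[:,1]+.176)<.05)
    Q=np.ascontiguousarray(np.float32(P[ok])); (x,y),rad=cv2.minEnclosingCircle(Q[:,:2].copy())
    print(cam,ok.sum(),x,y,rad,Q.mean(0),np.percentile(Q,[1,99],axis=0))
    t=(d.ravel()>0)&(P[:,2]>.010)&(P[:,2]<.018)&(abs(P[:,0]-.553)<.1)&(abs(P[:,1]-.189)<.1)
    print("tray",t.sum(),cv2.minAreaRect(np.float32(P[t][:,:2]).copy()))
for x in ([.54,-.178,.185],[.553,.189,.06]):
  for a in range(-180,180,20):
    q=R.from_euler('ZYX',[np.deg2rad(a),0,np.pi]).as_quat(scalar_first=True)
    j=ctrl.ik(x,q); print(a,None if j is None else np.round(j,2))
```

```text
top 641 0.5400484800338745 -0.17823311686515808 0.024478919804096222 [ 0.53993386 -0.17816932  0.17324346] [[ 0.5175807  -0.20045666  0.17048856]
 [ 0.56274824 -0.1563403   0.176246  ]]
tray 490 ((0.5530532598495483, 0.18803705275058746), (0.15141810476779938, 0.1505165845155716), 3.9229893684387207)
side 369 0.5394680500030518 -0.17646680772304535 0.025485755875706673 [ 0.5403159  -0.17458545  0.17284521] [[ 0.51853737 -0.19856774  0.17018653]
 [ 0.56220134 -0.1533412   0.17543484]]
tray 990 ((0.5525267124176025, 0.1897566020488739), (0.15033213794231415, 0.1522439867258072), 3.958437919616699)
-180 [ 0.1   0.47  0.27  1.73 -0.15  0.97  2.  ]
-160 [ 0.13  0.47  0.22  1.73 -0.12  0.96  2.32]
-140 [ 0.15  0.46  0.18  1.72 -0.1   0.96  2.64]
-120 [ 0.97  0.71 -1.23  1.71  0.71  1.24  2.18]
-100 [-0.36  0.72  1.15  1.73 -0.71  1.18 -2.32]
-80 [-0.36  0.72  1.15  1.73 -0.71  1.18 -1.97]
-60 [-0.36  0.72  1.15  1.73 -0.71  1.18 -1.63]
-40 [-0.29  0.63  0.95  1.73 -0.57  1.09 -1.42]
-20 [-0.19  0.56  0.75  1.73 -0.44  1.03 -1.2 ]
0 [-0.28  0.62  0.93  1.73 -0.55  1.08 -0.73]
20 [-0.24  0.5
[... 528 characters left out ...]
66 -0.46  1.81  0.4   0.76  1.86]
-100 [-0.04  0.67 -0.54  1.81  0.47  0.78  2.15]
-80 [ 0.02  0.69 -0.63  1.81  0.55  0.82  2.43]
-60 [ 0.07  0.72 -0.73  1.81  0.62  0.85  2.7 ]
-40 [-0.97  0.94  1.15  1.83 -0.99  1.08 -1.7 ]
-20 [-0.9   0.84  0.95  1.83 -0.84  0.95 -1.49]
0 [-0.64  0.67  0.44  1.82 -0.4   0.74 -1.55]
20 [-0.62  0.66  0.4   1.82 -0.36  0.73 -1.24]
40 [-0.59  0.66  0.36  1.82 -0.33  0.72 -0.93]
60 [-0.55  0.65  0.29  1.82 -0.27  0.71 -0.64]
80 [-0.5   0.64  0.21  1.82 -0.19  0.7  -0.36]
100 [-0.46  0.63  0.13  1.82 -0.12  0.7  -0.08]
120 [-0.41  0.63  0.06  1.82 -0.05  0.7   0.2 ]
140 [-0.36  0.63 -0.02  1.82  0.02  0.7   0.48]
160 [-0.31  0.63 -0.1   1.82  0.09  0.7   0.76]
```

```bash
cat >> h.py <<'E'
from scipy.spatial.transform import Rotation as R
def q(a): return R.from_euler('ZYX',[np.deg2rad(a),0,np.pi]).as_quat(scalar_first=True)
C=np.array([.540,-.1775])
def f(n=4):
    F=[]
    for _ in range(n): ctrl.pause(.02); g=get_state(); F.append(np.r_[g["contact_force"],g["wrist_torque"]])
    return np.mean(F,0)
E
python3 - <<'E'
from h import *
ctrl.movep([*C,.26],q(0)); s()
ctrl.movel([*C,.145],max_speed=.1); s(); print("bias",f())
ctrl.close_gripper(70); s(); print(f(), ctrl.pinch_z)
im,_=vision.grab_frame("side"); cv2.imwrite("pics/grip.png",cv2.resize(im[60:300,240:500],None,fx=2.2,fy=2.2))
s()
E
```

```text
{'time': 3.85, 'tcp_pos': [0.5404, -0.1765, 0.2598], 'eef_rot': [-0.0002, 1.0, 0.001, -0.0001], 'contact_force': [-0.4107, 0.2988, 0.0808], 'wrist_torque': [0.0514, -0.0752, 0.0229], 'width': 0.0856, 'gripper_force': 0.0, 'qpos': [-0.2503, 0.5072, 0.8512, 1.615, -0.4023, 1.2047, -0.8837]}
{'time': 5.15, 'tcp_pos': [0.5403, -0.1777, 0.1456], 'eef_rot': [0.0002, 1.0, 0.0, 0.0005], 'contact_force': [0.6649, 0.2556, -0.5144], 'wrist_torque': [-0.0338, -0.0219, 0.0254], 'width': 0.0851, 'gripper_force': 0.0, 'qpos': [-0.1963, 0.6133, 0.7713, 1.7806, -0.5126, 0.9586, -0.783]}
bias [ 0.21063891  0.0078413   0.11301098 -0.00590275 -0.00743396  0.00122613]
{'time': 5.6583, 'tcp_pos': [0.5402, -0.178, 0.1456], 'eef_rot': [0.0003, 1.0, -0.0001, 0.0005], 'contact_force': [-1.2593, -0.8176, 5.3316], 'wrist_torque': [-0.1824, 0.1922, 0.0503], 'width': 0.046, 'gripper_force': 70.7327, 'qpos': [-0.1961, 0.6133, 0.7715, 1.7807, -0.5125, 0.9585, -0.7829]}
[-0.97496617 -0.66168028  4.96878584 -0.21959166  0.15515897  0.04088923] -0.0187
{'time': 5.775, 'tcp_pos': [0.5402, -0.1779, 0.1454], 'eef_rot': [0.0003, 1.0, -0.0001, 0.0004], 'contact_force': [-0.8996, -1.7907, 3.9031], 'wrist_torque': [-0.2879, 0.1359, -0.0023], 'width': 0.0461, 'gripper_force': 70.7389, 'qpos': [-0.1961, 0.6135, 0.7714, 1.7808, -0.5125, 0.9582, -0.783]}
```

View pics/grip.png

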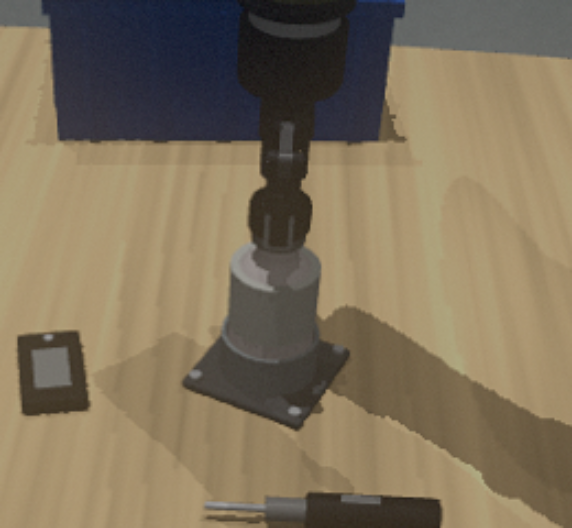

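The crop shows the fingers centred on the cap at about (285,215). Lateral force is small and the measured width is 46 mm. Next I press down in small steps while watching the force.

Run:
```python
from h import *
z=.145
while z>.128:
    F=f(3)
    if F[2]>13.5: break
    z-=.0007 if F[2]<10.5 else .0003
    ctrl.movel([*C,z],max_speed=.02)
    g=get_state(); print(round(z,4),round(g["time"],2),np.round(g["tcp_pos"][2],4),np.round(F[:3],1))
print(np.round(f(6),2)); open("z.txt","w").write(str(z)); s()
```

```text
0.1443 6.08 0.1446 [-0.5 -1.4  5.1]
0.1436 6.38 0.1439 [ 0.2 -1.4  5.3]
0.1429 6.67 0.1433 [-0.4 -1.   5.9]
0.1422 6.97 0.1426 [-1.2 -1.3  6.4]
0.1415 7.28 0.1419 [-1.1 -0.7  6.9]
0.1408 7.58 0.1413 [-0.6 -0.9  6.7]
0.1401 7.88 0.1407 [-1.3 -1.   7.3]
0.1394 8.18 0.14 [-1.6 -1.2  8.7]
0.1387 8.47 0.1393 [-1.1 -0.4  8.5]
0.138 8.78 0.1386 [-1.5 -0.8  8. ]
0.1373 9.07 0.138 [-1.6 -0.4  8.6]
0.1366 9.38 0.1374 [-1.8 -0.2  9.8]
0.1363 9.68 0.1372 [-1.7 -0.2 10.6]
0.136 9.97 0.137 [-1.5 -1.  10.9]
0.1357 10.28 0.1369 [-1.8 -0.  11.4]
[-2.77  0.76 13.7   0.03  0.56 -0.03]
{'time': 10.425, 'tcp_pos': [0.5403, -0.1779, 0.1369], 'eef_rot': [0.0001, 1.0, -0.0001, 0.0008], 'contact_force': [-2.7489, -0.147, 14.4946], 'wrist_torque': [0.0519, 0.5557, -0.0492], 'width': 0.046, 'gripper_force': 71.5646, 'qpos': [-0.1905, 0.6225, 0.7632, 1.7912, -0.5231, 0.94, -0.7737]}
```

```bash
cat > turn.py <<'E'
from h import *
import sys
a,a1=float(sys.argv[1]),float(sys.argv[2]); z=float(open("z.txt").read())
while a<a1:
    a+=4; ctrl.movep([*C,z],q(a)); F=f(3)
    print(int(a),round(z,4),np.round(get_state()["tcp_pos"][2],4),np.round(F,1)[[0,1,2]],"Tz",round(F[5],2),round(get_state()["time"],1))
    if F[2]>17 : z+=.0004
    elif F[2]>15.5: z+=.0002
    elif F[2]<10: z-=.0008
    elif F[2]<12.5: z-=.0003
    if F[2]>19 or abs(F[5])>2.5: break
open("z.txt","w").write(str(z)); s()
E
python3 turn.py 0 32
```

```text
4 0.1357 0.1369 [-1.4  0.4 12.9] Tz -0.01 10.7
8 0.1357 0.1369 [-1.1 -0.2 12.5] Tz 0.02 11.0
12 0.1357 0.1369 [-0.9  0.4 11.9] Tz 0.0 11.3
16 0.1354 0.1368 [-1.1  0.  13.5] Tz -0.0 11.6
20 0.1354 0.1369 [-0.7  0.1 13.9] Tz 0.02 11.9
24 0.1354 0.1369 [-0.3  0.2 13. ] Tz 0.02 12.2
28 0.1354 0.1368 [-0.  -0.1 12.8] Tz -0.02 12.5
32 0.1354 0.1369 [-0.1  0.7 13.4] Tz 0.04 12.8
{'time': 12.825, 'tcp_pos': [0.5412, -0.1779, 0.1369], 'eef_rot': [0.0007, 0.9612, 0.2757, 0.0015], 'contact_force': [-0.3423, 0.9126, 13.3275], 'wrist_torque': [-0.0256, 0.1457, 0.0587], 'width': 0.0465, 'gripper_force': 71.6838, 'qpos': [-0.1017, 0.5781, 0.5998, 1.7895, -0.4071, 0.8965, -0.3317]}
```

```bash
sed -i 's/abs(F\[5\])>2.5/abs(F[5])>.5/' turn.py; python3 turn.py 32 68
```

```text
36 0.1354 0.1369 [-0.8  0.3 13.1] Tz 0.01 13.1
40 0.1354 0.1369 [-0.5 -0.2 13. ] Tz 0.02 13.4
44 0.1354 0.1369 [-0.7  0.1 12.9] Tz -0.0 13.7
48 0.1354 0.1369 [-0.6 -0.1 13.6] Tz 0.02 14.0
52 0.1354 0.1369 [-0.4  0.2 13. ] Tz 0.03 14.3
56 0.1354 0.1368 [-1.1 -0.1 13. ] Tz -0.02 14.6
60 0.1354 0.1368 [-2.5  0.4 14.1] Tz -0.04 14.9
64 0.1354 0.1368 [-3.5 -0.7 14.4] Tz -0.13 15.2
68 0.1354 0.1368 [-3.4 -0.5 14.7] Tz -0.44 15.5
{'time': 15.525, 'tcp_pos': [0.5401, -0.1783, 0.1368], 'eef_rot': [0.0005, 0.8295, 0.5585, 0.0005], 'contact_force': [-3.7343, -0.3124, 15.1811], 'wrist_torque': [-0.0868, 0.7229, -0.4835], 'width': 0.0463, 'gripper_force': 72.1016, 'qpos': [0.0078, 0.5423, 0.4173, 1.7892, -0.2784, 0.8667, 0.1676]}
```

The end stop was felt at about 64°, so the lugs are free. I'll back off a little and lift straight up.

Run:
```python
from h import *
ctrl.movep([*C,.1354],q(60))
for z in(.140,.145,.149,.153,.160,.175,.20):
    ctrl.movel([*C,z],max_speed=.03); F=f(3); print(z,np.round(F,2)); 
    if F[2]<-8: break
s()
im,d=vision.grab_frame("side"); cv2.imwrite("pics/lift.png",cv2.resize(im[60:300,240:500],None,fx=2.2,fy=2.2))
```

```text
0.14 [-0.71 -1.74  7.9  -0.41  0.24 -0.01]
0.145 [-1.01 -1.94  6.18 -0.45  0.17  0.  ]
0.149 [-0.37 -1.73  4.56 -0.44  0.04  0.01]
0.153 [-0.47 -0.96  0.   -0.29 -0.02 -0.01]
0.16 [ 0.22  0.65 -1.46  0.01 -0.    0.01]
0.175 [ 0.27 -0.23 -0.52 -0.   -0.03 -0.02]
0.2 [ 0.    0.   -0.83 -0.    0.02 -0.01]
{'time': 19.325, 'tcp_pos': [0.5399, -0.1774, 0.1998], 'eef_rot': [-0.0001, 0.866, 0.5, -0.0001], 'contact_force': [-0.0233, -0.2225, -1.002], 'wrist_torque': [-0.0229, 0.0233, -0.0118], 'width': 0.046, 'gripper_force': 71.9916, 'qpos': [-0.0432, 0.4827, 0.4908, 1.7071, -0.2601, 1.0174, 0.0144]}
```

View pics/lift.png

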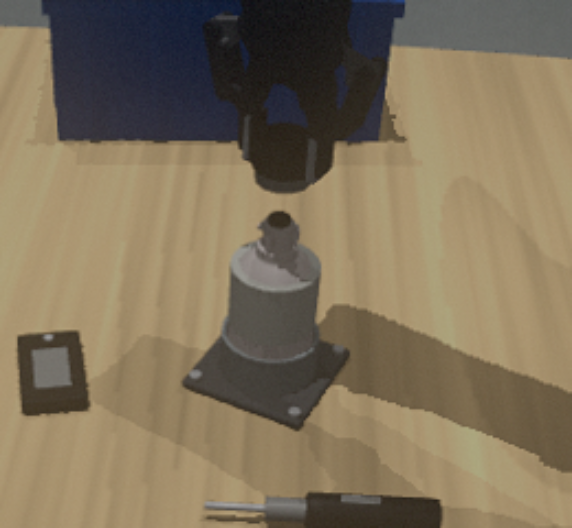

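The cap is in the gripper, at about (288,160) in the crop, and the bare neck shows at (278,222). The measured weight is about 0.9 N. I carry it to the tray centre and set it down by feel.

Run:
```python
from h import *
T=[.5528,.189]
ctrl.movep([*T,.2],q(49)); s()
ctrl.movel([*T,.03],max_speed=.1)
ctrl.movel([*T,.014],max_speed=.03); b=f(5); print(np.round(b,2)); z=.014
while z>.005:
    z-=.0006; ctrl.movel([*T,z],max_speed=.02); F=f(3); print(round(z,4),np.round(F[:3]-b[:3],2))
    if F[2]-b[2]>2: break
s()
im,d=vision.grab_frame("side"); cv2.imwrite("pics/place.png",cv2.resize(im[240:480,220:480],None,fx=2.2,fy=2.2))
```

```text
{'time': 20.75, 'tcp_pos': [0.5533, 0.1872, 0.2002], 'eef_rot': [0.0005, 0.9104, 0.4138, 0.0], 'contact_force': [0.0135, -0.3267, -1.013], 'wrist_torque': [-0.0676, 0.0165, -0.0186], 'width': 0.0464, 'gripper_force': 71.9943, 'qpos': [-0.7073, 0.5148, 0.5387, 1.6659, -0.2955, 1.0429, -0.7931]}
[-0.23 -0.29 -0.84  0.01  0.   -0.03]
0.0134 [ 0.08 -0.06  0.27]
0.0128 [0.24 0.86 0.36]
0.0122 [-0.19  0.1   0.  ]
0.0116 [ 0.06  0.5  -0.17]
0.011 [0.43 0.17 0.31]
0.0104 [0.6  0.25 0.12]
0.0098 [-1.27 -0.21  5.2 ]
{'time': 25.4667, 'tcp_pos': [0.5529, 0.189, 0.0101], 'eef_rot': [-0.0, 0.91, 0.4147, 0.0002], 'contact_force': [-1.6748, -0.3681, 4.5462], 'wrist_torque': [-0.0797, 0.2659, -0.0345], 'width': 0.0462, 'gripper_force': 72.2692, 'qpos': [-0.6146, 0.7374, 0.3963, 1.8574, -0.4523, 0.6361, -0.6573]}
```

View pics/place.png

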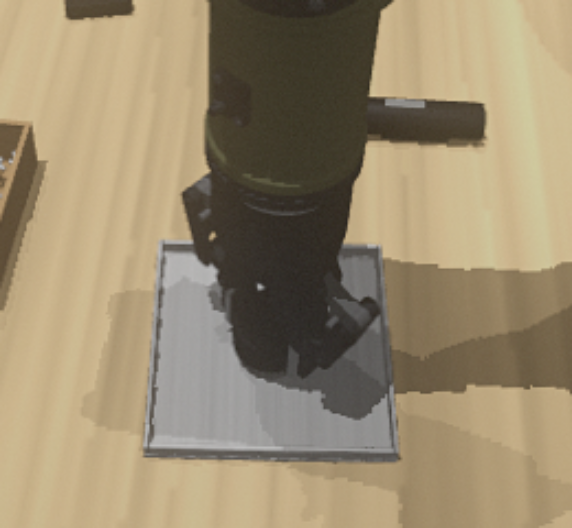

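The cap stands on the tray floor at about (270,340), and contact was felt at the expected height. I release it and move clear.

Run:
```python
from h import *
T=[.5528,.189]
ctrl.ungrasp(); print(np.round(f(3),2))
ctrl.movel([*T,.12],max_speed=.06); ctrl.movel([*T,.25],max_speed=.15); ctrl.movep([.3,.52,.25],q(100)); s()
for cam in("side","top"):
    im,d=vision.grab_frame(cam); cv2.imwrite(f"pics/{cam}end.png",im)
    for t in("shell_top","driver","module","screw_box"):
        for m in models.masks_of(cam,t)[:1]:
            P=mask_pts(cam,m["mask"],d); print(cam,t,round(m["p"],2),np.round(np.percentile(P,[2,50,98],axis=0),3).tolist())
```

```text
[-0.05 -0.44  0.13 -0.04  0.    0.01]
{'time': 30.5833, 'tcp_pos': [0.3018, 0.5188, 0.2501], 'eef_rot': [0.0006, 0.6441, 0.765, 0.0001], 'contact_force': [-0.2975, -0.2546, 0.0092], 'wrist_torque': [-0.0385, 0.0182, 0.0102], 'width': 0.0854, 'gripper_force': 0.0, 'qpos': [-1.3013, 0.4684, 0.3446, 1.544, -0.166, 1.1581, -0.753]}
side shell_top 0.74 [[0.531, 0.17, 0.015], [0.553, 0.197, 0.037], [0.575, 0.213, 0.039]]
side driver 0.66 [[0.484, -0.202, 0.003], [0.54, -0.151, 0.053], [0.596, -0.117, 0.152]]
side module 0.86 [[0.691, -0.191, 0.004], [0.721, -0.14, 0.016], [0.751, -0.102, 0.018]]
side screw_box 0.78 [[0.732, 0.053, 0.001], [0.781, 0.114, 0.018], [0.821, 0.181, 0.045]]
top shell_top 0.73 [[0.532, 0.167, 0.027], [0.553, 0.187, 0.038], [0.573, 0.208, 0.041]]
top driver 0.76 [[0.412, -0.02, 0.012], [0.469, -0.008, 0.024], [0.541, 0.005, 0.031]]
top module 0.83 [[0.691, -0.196, -0.0], [0.722, -0.148, 0.015], [0.753, -0.104, 0.019]]
top screw_box 0.68 [[0.733, 0.051, 0.0], [0.783, 0.117, 0.006], [0.821, 0.177, 0.046]]
```

View pics/sideend.png

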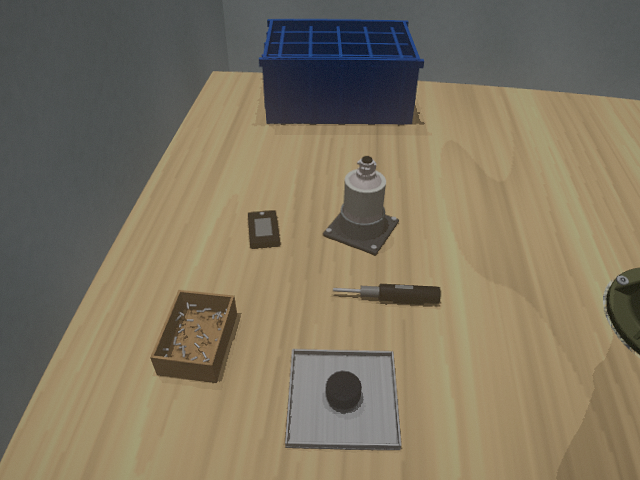

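The cap stands upright in the tray at (343,392) with its top at z 0.038, open side down. The neck is bare at (367,165), the other things haven't moved, and the gripper is clear.

```bash
python3 -c "
from station import ticket; print(ticket.close_job())"
```

```text
the job is handed in; nothing more can be done
None
```

The cap is off the bottle and stands open side down in the middle of the steel tray. The highest pressing force I read was about 15 N, the driver, module and screw box have not moved, and the job was handed in at about 31 s.

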